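# Turn the paint carousel to pink

### The job

Turn the paint carousel by gently pushing the posts on its rim until the pink pot stands at the front, squarely in line with the white arrow on the foot, and leave it standing there. Do not touch the paint pots: all five stay upright in their wells, and nothing else on the table is disturbed.

Things in the scene. Friction and masses are not known exactly. Their poses are not given: they have to be found in the camera images.
- foot: the carousel's fixed black foot, a disc 256 mm across and 18 mm high, screwed to the table. Origin: centre of its underside, on the turning axis. Its own -x axis points to its front, where a white arrow marker with a red stripe lies on the table (32 mm wide, 12 mm high, its point reaching to 206 mm from the axis)
- arrow (a point): point on top of the white arrow marker, 165 mm from the turning axis, straight out at the front of the foot, 13 mm above the table
- hub (a point): centre of the wooden turntable's top face, on the turning axis, 34 mm above the table. The turntable is a disc 260 mm across and 14 mm thick (z 20 to 34 mm), it turns freely both ways without stops, with light friction (about 1.3 N at the posts), and stays where it is left. A black ball 32 mm across on a stem stands at its centre, up to 82 mm above the table. The point's axes turn with the disc
- turntable (a joint): turning angle of the turntable since the start (rad), positive anticlockwise seen from above
- post0 (a point): one of five upright aluminium finger posts on the rim of the turntable, 12 mm across and 40 mm high, 120 mm from the turning axis, 72 degrees apart, each halfway between two pots; this point is the centre of its top, 74 mm above the table
- post1 (a point): another rim post, like post0, next one anticlockwise
- post2 (a point): another rim post, like post0, next one anticlockwise
- post3 (a point): another rim post, like post0, next one anticlockwise
- post4 (a point): another rim post, like post0, next one anticlockwise
- pot_pink: the paint pot with strong pink (magenta) lid and band on white, 44 mm across, 45 mm high, standing loose in a well 6 mm deep on the turntable (any of the five wells), 65 mm from the turning axis; its top is 79 mm above the table. Origin: centre of its underside, z up
- pot_orange: paint pot with orange lid and band on white, 44 mm across, 45 mm high, standing loose in a well 6 mm deep on the turntable (any of the five wells), 65 mm from the turning axis; its top is 79 mm above the table. Origin: centre of its underside, z up
- pot_yellow: paint pot with yellow lid and band on white, 44 mm across, 45 mm high, standing loose in a well 6 mm deep on the turntable (any of the five wells), 65 mm from the turning axis; its top is 79 mm above the table. Origin: centre of its underside, z up
- pot_teal: paint pot with teal lid and band on white, 44 mm across, 45 mm high, standing loose in a well 6 mm deep on the turntable (any of the five wells), 65 mm from the turning axis; its top is 79 mm above the table. Origin: centre of its underside, z up
- pot_black: paint pot with black lid and band on white, 44 mm across, 45 mm high, standing loose in a well 6 mm deep on the turntable (any of the five wells), 65 mm from the turning axis; its top is 79 mm above the table. Origin: centre of its underside, z up
- plate: blue paper-style paint plate lying on the table beside the carousel, 160 mm across, 16 mm high; origin: centre of its underside; leave alone
- cup: pale paper cup beside the carousel, 66 mm across the mouth, 70 mm high; origin: centre of its underside; leave alone
- brush: paint brush lying on the table, to the robot's right, about 200 mm long; leave alone
- bottle: light blue drinking bottle, 70 mm across, 220 mm high, on the left; origin: centre of its underside; leave alone
Not all that is in view belongs to the job. Several things have the shape of the pot_black; the one meant has the colours described above. Of the things shaped like the pot_teal, the teal one is meant.

How it is judged:
By the outcome, as a careful person would: the job done as asked, in the order asked, and still so for the second after the job is handed in, with the robot touching nothing.
It also fails if it takes over 61 s, if anything falls off the work surface, if the arm or the gripper's body presses on something with over 40 N, if the wrist force passes 120 N, or if a joint passes its speed limit or range.

### The arm

A 6-joint arm with a two-finger parallel gripper is mounted at the origin on the work surface. World frame = base frame: x ahead of the robot, y to its left, z up, the work surface at z = 0. Lengths are in m, angles in rad, forces in N, time in s.
With the tool pointing down it reaches from about 0.225 to 0.875 m from the base axis. Payload 3.4 kg.
Tool frame: the origin (TCP) lies on the centre line of the jaws, within the pads' length; the fingertips stand 17 mm ahead of it and the grasp point (between the pads) lies 2 mm behind it; z points along the fingers, y is the line along which they close (so a half turn about z gives the same grasp; the last joint's range is limited). The gripper opens to 85 mm and grips with 20 to 120 N. Pads are 22 mm wide; open, the fingers measure 114 mm over their backs; the gripper's body (76 mm by 85 mm) begins 54 mm behind the grasp point. The pads swing forward as they close: fully open they stand 13 mm farther back than shut.
Start: joints at [-1.265, 0.276, 1.505, -0, 1.361, -0.121], TCP at [0.238, -0.523, 0.248] pointing down, gripper open.
Joint ranges: [-2.89, 2.89], [-0.75, 2.08], [0.22, 2.7], [-1.18, 4.32], [0.11, 2.71], [-2.7, 2.7]. Speed limits (rad/s): [2.57, 2.57, 3.14, 3.14, 3.14, 3.14].

### API

Orientations are given as a unit quaternion [w, x, y, z].
In Python, from rig import manip gives the robot as it stands.
- The arm moves only by the tool move_arm, never from a script. Its argument "steps" is one flat list of numbers, 7 for each row, row after row: the turn, a rotation vector about the world's x, y, z normalised to -1 to 1, where 1 is 360 degrees, then the shift along the world's x, y, z normalised to -1 to 1, where 1 is 1 m, then the opening, from -1 (shut) to 1 (fully open). A call has exactly 10 rows; each row is the pose to reach, as a shift and turn from the pose commanded when the call began, turning the shorter way round; what a row does not reach only later rows make up. A row lasts 1/10 s, in which the tool goes at most 50 mm and 8.59 degrees, less where a joint would pass 70% of its speed; a pose out of reach is approached as far as the arm can. A call with a number of a shift or a turn outside -1 to 1 is refused whole. A call with a gripper value outside its range is refused whole. The fingers move at their own pace and stop on an object; "squeeze" is the grip in N (left out, the last holds). Time passes only in rows, so rows that repeat a pose let the fingers close, or fill a call up. It gives the time, the measured TCP pose, the force, the opening and the grip force at its end, in the units of the state.
- manip.get_state(): the state, without advancing time (a new reading comes with each control period).
- manip.get_image(name): name is "side" or "top" or "wrist"; returns a dict with "pixels" (420x560x3 uint8, blue, green, red), "fx", "fy", "cx", "cy" (pixels), "R" (3x3) and "t" (3): a world point X has camera coordinates R X + t. Camera axes: x right, y down, z forward; pixel columns grow to the right and rows downward; lengths in m; the calibration is good to about 2 mm. A picture is of the moment at which its call begins. There is no depth.
- manip.sign_off(): hands the job in; it is judged then, once.
The state is a dict: "clock": time; "qpos": joint angles; "qd": joint speeds; "effort": joint torques, N m; "position": TCP position; "ee_rot": TCP orientation; "contact_force": force on the tool from outside, world axes, zero at the start; "moment": the same for the moment, N m; "width": finger opening in m; "gripper_force": force on a finger pad.
Only numpy, scipy, OpenCV 4.12 (cv2) and the standard library are available. Lean on these libraries where they do the work, as an engineer would, in place of code of your own. Each camera call takes 0.05 s, during which the arm holds its last target. There are 200 camera calls.

## Working session

There is one attempt and no reset: what is moved stays moved. The work goes in short steps, Python scripts to look and compute and a tool call to move; the robot and the scene stay as the last step left them, time stands still between calls to the robot, and variables do not carry over. Pictures are saved under pics/ and viewed, at most 10 in all, crops included, and the job is handed in when it is done.

Besides the shell and the picture viewer there is one more tool, called after "Request:" in YAML: its name, and indented under it one key for each argument. move_arm: Moves the arm, as the interface text tells. Scaled input: -1 to 1 covers 1 m each way for a shift and 360 degrees each way for a turn. Its arguments: {"type":"object","properties":{"steps":{"type":"array"},"squeeze":{"type":"number"}},"required":["steps"]}

```bash
mkdir -p pics; cat > h.py <<'E'
import numpy as np, cv2
from rig import manip
def cast(im,uv,z):
    R=np.array(im["R"]);t=np.array(im["t"]);c=-R.T@t
    d=R.T@np.array([(uv[0]-im["cx"])/im["fx"],(uv[1]-im["cy"])/im["fy"],1])
    return c+d*(z-c[2])/d[2]
def proj(im,X):
    p=np.array(im["R"])@np.array(X)+np.array(im["t"]); return p[0]/p[2]*im["fx"]+im["cx"],p[1]/p[2]*im["fy"]+im["cy"]
def blobs(im,lo,hi,amin=30):
    hsv=cv2.cvtColor(im["pixels"],cv2.COLOR_BGR2HSV)
    m=cv2.inRange(hsv,np.array(lo),np.array(hi))
    n,l,s,c=cv2.connectedComponentsWithStats(m)
    return [(c[i].round(1),s[i]) for i in range(1,n) if s[i][4]>=amin]
E
python3 - <<'E'
from h import *
for n in("top","side"):
    im=manip.get_image(n); cv2.imwrite(f"pics/{n}0.png",im["pixels"])
    R=np.array(im["R"]);print(n,im["fx"],im["fy"],im["cx"],im["cy"],-R.T@np.array(im["t"]),R[2])
E
```

```text
top 421.5371848764316 421.5371848764316 281.2704148268237 208.34491384096003 [0.33323337 0.02828187 1.37396741] [ 0.20654053 -0.02505192 -0.97811728]
side 527.0290335725839 527.0290335725839 278.1253791435335 214.58403587732383 [0.21714383 0.99074199 1.15114867] [ 0.26785987 -0.65199282 -0.70933522]
```

View pics/top0.png

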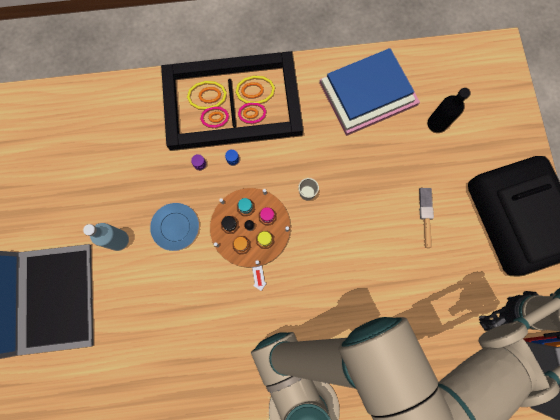

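View pics/side0.png

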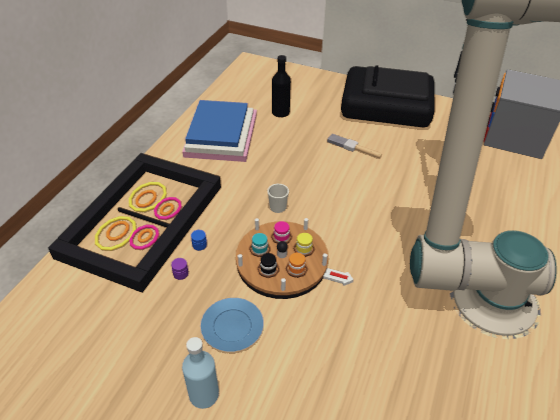

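The top view shows the carousel at about (250,227) and the arrow at (259,278). The pots are pink (267,215), yellow (265,239), orange (241,244), black (230,223) and teal (245,205), with posts on the rim, one of them near the arrow. The side view agrees.

```bash
python3 - <<'E'
from h import *
for n in("top","side"):
    im=manip.get_image(n)
    C={"pink":((145,120,120),(172,255,255)),"orange":((8,200,190),(17,255,255)),"yellow":((24,150,120),(34,255,255)),"teal":((82,100,70),(97,255,255)),"red":((0,190,100),(4,255,255)),"red2":((174,170,100),(180,255,255)),"white":((0,0,165),(180,50,255)),"dark":((0,0,0),(180,255,45))}
    cx,cy=(250,235) if n=="top" else (285,258)
    for k,(lo,hi) in C.items():
        for c,s in blobs(im,lo,hi,4):
            if np.hypot(c[0]-cx,c[1]-cy)<85:
                z=.079 if k in C and k in("pink","orange","yellow","teal") else .012
                if k=="white" and s[4]<40: z=.07
                print(n,k,c,s[4],s[2:4],cast(im,c,z)[:2].round(4))
    x0,y0=int(cx-60),int(cy-60)
    cv2.imwrite(f"pics/{n}z.png",cv2.resize(im["pixels"][y0:y0+120,x0:x0+130],None,fx=5,fy=5,interpolation=cv2.INTER_CUBIC))
E
```

```text
top pink [266.6 213.8] 152 [14 13] [0.5947 0.0428]
top yellow [264.1 237.8] 156 [15 14] [0.5203 0.0588]
top teal [244.4 204.5] 141 [14 14] [0.6325 0.1089]
top red [258.2 277.5] 28 [ 4 14] [0.4053 0.0929]
top white [302.5 180. ] 4 [4 3] [ 0.693  -0.0836]
top white [315.7 183.3] 14 [ 8 11] [ 0.6772 -0.1242]
top white [306.9 191.2] 135 [19 15] [ 0.6689 -0.0983]
top white [264. 190.] 9 [3 3] [0.6745 0.0426]
top white [220.9 199.9] 8 [3 3] [0.6582 0.1821]
top white [286.9 227.9] 8 [3 3] [ 0.5443 -0.0153]
top white [215. 244.] 9 [3 3] [0.5202 0.2126]
top white [256.9 261.9] 8 [3 3] [0.4499 0.0891]
top white [258.3 277.6] 158 [14 25] [0.405  0.0926]
top dark [228.4 222.6] 143 [14 15] [0.5936 0.1712]
top dark [249.  224.8] 67 [ 9 10] [0.5784 0.1048]
side pink [281.3 227.2] 154 [15 13] [0.5944 0.0476]
side pink [281.1 237.3] 63 [15  8] [0.5802 0.0831]
side yellow [304.2 238.8] 163 [16 13] [0.5199 0.063 ]
side yellow [303.6 249.4] 53 [16  8] [0.5076 0.0996]
side teal [259.2 239.3] 154 [15 14] [0.6324 0.1138]
side teal [259.  249.7] 54 [15  7] [0.6173 0.1484]
side red [338.5 275.2] 35 [16  6] [
[... 171 characters left out ...]
side white [278.  233.6] 5 [5 2] [0.5966 0.0661]
side white [286.  233.2] 5 [5 3] [0.5767 0.0557]
side white [301.  245.6] 5 [5 2] [0.5215 0.0821]
side white [308.5 245.5] 4 [4 2] [0.5028 0.0736]
side white [239.5 255.5] 12 [4 4] [0.6601 0.1808]
side white [324.6 254.9] 11 [4 3] [0.4511 0.0879]
side white [298.5 266.8] 8 [8 2] [0.5006 0.1541]
side white [337.7 275.4] 180 [29 15] [0.4063 0.0947]
side white [282.8 279.8] 13 [5 4] [0.5221 0.2103]
side white [263. 323.] 9 [1 9] [0.5157 0.3493]
side dark [281.6 246.8] 77 [10 10] [0.5873 0.0599]
side dark [267.7 259.7] 163 [15 14] [0.6046 0.1198]
side dark [268.  270.4] 51 [15  7] [0.5884 0.1546]
side dark [281.1 291.9] 208 [81 22] [0.5271 0.2075]
```

View pics/topz.png

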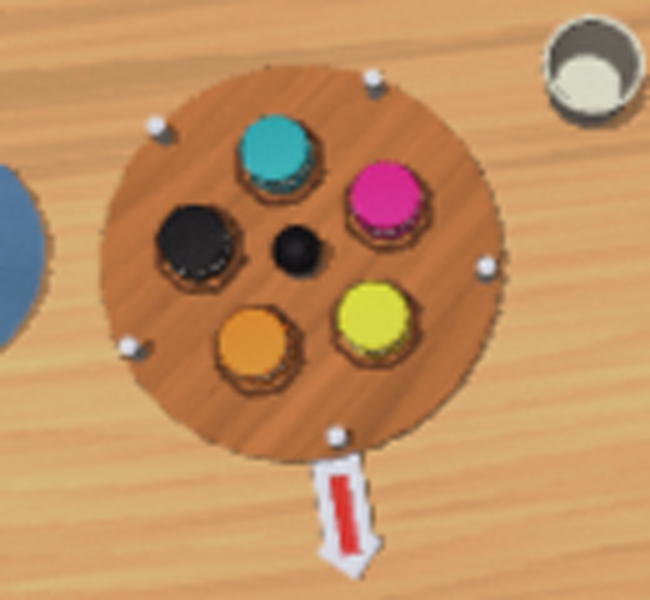

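```bash
cat > m.py <<'E'
from h import *
from scipy.optimize import least_squares
# refine from colour pots + posts in both views
def measure(verbose=True):
    out=[]
    for n,(cx,cy) in {"top":(250,227),"side":(283,255)}.items():
        im=manip.get_image(n)
        hub=np.array([.570,.101])
        posts=[]
        for c,s in blobs(im,(0,0,165),(180,60,255),4):
            if s[4]<25:
                p=cast(im,c,.072)[:2]
                if abs(np.hypot(*(p-hub))-.12)<.008: posts.append(p)
        arrow=[cast(im,c,.0125)[:2] for c,s in blobs(im,(0,0,165),(180,60,255),90) if np.hypot(*(cast(im,c,.012)[:2]-[.405,.093]))<.02]
        C={"pink":((145,120,120),(172,255,255)),"yellow":((24,150,120),(34,255,255)),"teal":((82,100,70),(97,255,255))}
        pots={}
        for k,(lo,hi) in C.items():
            b=[(c,s) for c,s in blobs(im,lo,hi,60) if abs(np.hypot(*(cast(im,c,.079)[:2]-hub))-.065)<.013]
            if b: pots[k]=cast(im,max(b,key=lambda x:x[1][4])[0],.078)[:2]
        print(n,"arrow",np.round(arrow,4),"pots",{k:v.round(4) for k,v in pots.items()})
        print("  posts",np.round(posts,4).tolist())
        if len(posts)>=3:
            P=np.array(posts);r=least_squares(lambda h:np.hypot(*(P-h).T)-.12,hub);hub=r.x
            print("  hub",hub.round(4),"res",(r.fun*1e3).round(1))
        ang=lambda p:round(np.degrees(np.arctan2(*(p-hub)[::-1]))%360,1)
        if len(arrow): print("  arrow ang",ang(arrow[0]),np.hypot(*(arrow[0]-hub)).round(4))
        print("  pots",{k:(ang(v),np.hypot(*(v-hub)).round(4)) for k,v in pots.items()},"posts",[ang(p) for p in posts])
E
python3 - <<'E'
from m import *
measure()
s=manip.get_state();print(s["position"],s["ee_rot"],s["width"],s["clock"])
from scipy.spatial.transform import Rotation as Ro
q=np.array(s["ee_rot"]);print(Ro.from_quat(np.roll(q,-1)).as_matrix().round(3))
E
```

```text
top arrow [[0.4049 0.0923]] pots {'pink': array([0.5949, 0.0428]), 'yellow': array([0.5211, 0.0587]), 'teal': array([0.6327, 0.109 ])}
  posts [[0.674, 0.0426], [0.6585, 0.1827], [0.544, -0.0152], [0.5199, 0.2123], [0.4498, 0.0896]]
  hub [0.5693 0.1023] res [0.5 0.  0.3 0.5 0.2]
  arrow ang 183.5 0.1647
  pots {'pink': (np.float64(293.3), np.float64(0.0648)), 'yellow': (np.float64(222.1), np.float64(0.065)), 'teal': (np.float64(5.9), np.float64(0.0638))} posts [np.float64(330.3), np.float64(42.0), np.float64(257.9), np.float64(114.2), np.float64(186.1)]
side arrow [[0.4059 0.095 ]] pots {'pink': array([0.5948, 0.0467]), 'yellow': array([0.5202, 0.0621]), 'teal': array([0.6329, 0.1127])}
  posts [[0.6741, 0.0407], [0.5454, -0.0158], [0.6593, 0.1823], [0.4502, 0.0894], [0.5211, 0.2108]]
  hub [0.5702 0.1015] res [ 0.4 -0.1  0.3  0.6 -0.1]
  arrow ang 182.2 0.1644
  pots {'pink': (np.float64(294.2), np.float64(0.06)), 'yellow': (np.float64(218.2), np.float64(0.0637)), 'teal': (np.float64(10.2), np.float64(0.0637))} posts [np.float64(329.7), np.float64(258.0), np.float64(42.2), np.float64(185.8), np.float64(114.2)]
[ 0.23795598 -0.52328404  0.24801153] [-2.97733860e-04  9.77314896e-01  2.11791181e-01 -3.50224147e-05] 0.08548115280831775 0.3
[[ 0.91   0.414 -0.   ]
 [ 0.414 -0.91   0.001]
 [ 0.    -0.001 -1.   ]]
```

Request:
move_arm:
  steps: [0,0,0.015,0.012,0.02,0,-0.3,0,0,0.03,0.037,0.061,0,-0.3,0,0,0.045,0.064,0.106,0,-0.3,0,0,0.06,0.091,0.151,0,-0.3,0,0,0.075,0.118,0.196,0,-0.3,0,0,0.09,0.145,0.241,0,-0.3,0,0,0.105,0.172,0.286,0,-0.3,0,0,0.12,0.199,0.331,0,-0.3,0,0,0.135,0.226,0.376,0,-0.3,0,0,0.149,0.246,0.406,0,-0.3]

```text
clock: 1.3
position: [0.4828, -0.1183, 0.2486]
ee_rot: [0.0, 0.775, 0.631, 0.0]
contact_force: [1.2, -1.1, -0.5]
width: 0.0299
gripper_force: 0.0
```

Request:
move_arm:
  steps: [0,0,0,0.016,0.028,0,-0.3,0,0,0,0.036,0.06,-0.01,-0.3,0,0,0,0.052,0.085,-0.035,-0.3,0,0,0,0.06,0.098,-0.065,-0.3,0,0,0,0.061,0.102,-0.09,-0.3,0,0,0,0.061,0.102,-0.108,-0.3,0,0,0,0.061,0.102,-0.118,-0.3,0,0,0,0.061,0.102,-0.118,-0.3,0,0,0,0.061,0.102,-0.118,-0.3,0,0,0,0.061,0.102,-0.118,-0.3]

```text
clock: 2.3
position: [0.5441, -0.0187, 0.1316]
ee_rot: [0.001, 0.777, 0.63, 0.001]
contact_force: [-0.1, -0.0, 0.4]
width: 0.03
gripper_force: 0.0
```

```bash
python3 - <<'E'
from h import *
s=manip.get_state();print(s["position"],s["qpos"],s["width"],s["clock"])
im=manip.get_image("wrist");cv2.imwrite("pics/w1.png",im["pixels"])
print(proj(im,(.545,-.0155,.074)), proj(im,(*s["position"][:2],s["position"][2]-.012)))
E
```

```text
[ 0.54407443 -0.01866577  0.13157916] [-1.62122427e-01  3.21048845e-01  1.75079143e+00 -7.63883880e-07
  1.06711346e+00  4.60954214e-02] 0.029973948595553246 2.3
(np.float64(281.60408111696466), np.float64(226.2958766485018)) (np.float64(281.45358466832056), np.float64(264.29906335159853))
```

View pics/w1.png

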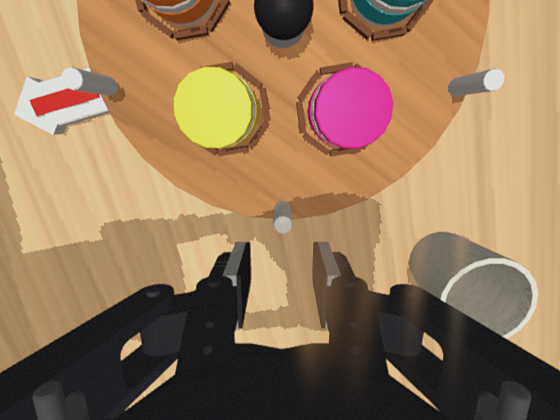

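The wrist view shows the post top at (283,225), where I predicted (282,226), between the two pads. Nothing is in the way of lowering.

Request:
move_arm:
  steps: [0,0,0,0,0,-0.005,-0.3,0,0,0,0,0,-0.015,-0.3,0,0,0,0,0,-0.025,-0.3,0,0,0,0,0,-0.035,-0.3,0,0,0,0,0,-0.045,-0.3,0,0,0,0,0,-0.055,-0.3,0,0,0,0,0,-0.064,-0.3,0,0,0,0,0,-0.069,-0.3,0,0,0,0,0,-0.069,-0.3,0,0,0,0,0,-0.069,-0.3]

```text
clock: 3.35
position: [0.5434, -0.0183, 0.0614]
ee_rot: [0.0, 0.777, 0.63, 0.0]
contact_force: [0.5, 0.5, -0.5]
width: 0.0298
gripper_force: 0.0
```

```bash
python3 - <<'E'
from m import *
s=manip.get_state();print(s["position"],s["contact_force"],s["clock"])
h=np.array([.570,.102])
P=lambda a:h+.12*np.array([np.cos(np.radians(a)),np.sin(np.radians(a))])
A=[258-2.8*k for k in range(41)]
# gentle ramps over 4 calls of 10
for c in range(4):
    a0=258-28*c
    print([x for k in range(1,11) for x in (0,0,round(-2.8*k/360,4),*[round(v,4) for v in P(a0-2.8*k)-P(a0)],0,-0.3)])
measure()
E
```

```text
[ 0.54343322 -0.01833635  0.06137864] [ 0.45740647  0.51045666 -0.45039178] 3.35
[0, 0, -0.0078, np.float64(-0.0057), np.float64(0.0014), 0, -0.3, 0, 0, -0.0156, np.float64(-0.0113), np.float64(0.003), 0, -0.3, 0, 0, -0.0233, np.float64(-0.0169), np.float64(0.0049), 0, -0.3, 0, 0, -0.0311, np.float64(-0.0223), np.float64(0.0071), 0, -0.3, 0, 0, -0.0389, np.float64(-0.0277), np.float64(0.0095), 0, -0.3, 0, 0, -0.0467, np.float64(-0.0329), np.float64(0.0122), 0, -0.3, 0, 0, -0.0544, np.float64(-0.0379), np.float64(0.0152), 0, -0.3, 0, 0, -0.0622, np.float64(-0.0428), np.float64(0.0184), 0, -0.3, 0, 0, -0.07, np.float64(-0.0476), np.float64(0.0218), 0, -0.3, 0, 0, -0.0778, np.float64(-0.0522), np.float64(0.0255), 0, -0.3]
[0, 0, -0.0078, np.float64(-0.0044), np.float64(0.0039), 0, -0.3, 0, 0, -0.0156, np.float64(-0.0086), np.float64(0.008), 0, -0.3, 0, 0, -0.0233, np.float64(-0.0126), np.float64(0.0123), 0, -0.3, 0, 0, -0.0311, np.float64(-0.0164), np.float64(0.0167), 0, -0.3, 0, 0, -0.0389, np.float64(-0.0199), np.float64(0.0214), 0, -0.3, 0, 0, -0.0467, np.float64(-0.0233), np.float64
[... 1789 characters left out ...]
 {'teal': (np.float64(5.7), np.float64(0.064))} posts [np.float64(330.2), np.float64(42.0), np.float64(114.3), np.float64(186.1)]
side arrow [[0.4057 0.0949]] pots {'pink': array([0.5947, 0.0463]), 'yellow': array([0.5202, 0.0621]), 'teal': array([0.6329, 0.1127])}
  posts [[0.6735, 0.0413], [0.5445, -0.0166], [0.6593, 0.1823], [0.4502, 0.0894], [0.5214, 0.2113]]
  hub [0.5698 0.1013] res [-0.1  0.7  0.7  0.2  0.1]
  arrow ang 182.2 0.1642
  pots {'pink': (np.float64(294.3), np.float64(0.0604)), 'yellow': (np.float64(218.3), np.float64(0.0633)), 'teal': (np.float64(10.2), np.float64(0.0641))} posts [np.float64(329.9), np.float64(257.9), np.float64(42.1), np.float64(185.7), np.float64(113.8)]
```

Request:
move_arm:
  steps: [0,0,-0.004,-0.003,0.001,0,-0.3,0,0,-0.01,-0.007,0.002,0,-0.3,0,0,-0.0156,-0.011,0.003,0,-0.3,0,0,-0.0233,-0.017,0.005,0,-0.3,0,0,-0.0311,-0.022,0.007,0,-0.3,0,0,-0.0389,-0.028,0.0095,0,-0.3,0,0,-0.0467,-0.033,0.012,0,-0.3,0,0,-0.0544,-0.038,0.015,0,-0.3,0,0,-0.0645,-0.044,0.0195,0,-0.3,0,0,-0.0745,-0.05,0.024,0,-0.3]

```text
clock: 4.45
position: [0.4937, 0.0054, 0.062]
ee_rot: [0.001, 0.902, 0.431, 0.001]
contact_force: [0.7, -1.0, -0.3]
width: 0.0301
gripper_force: 0.7
```

```bash
python3 - <<'E'
from m import *
s=manip.get_state();print(s["position"],s["contact_force"],s["qpos"],s["clock"])
measure()
E
```

```text
[0.4937105  0.00539557 0.0619571 ] [ 0.68391158 -1.01375535 -0.27023991] [-1.29596696e-01  3.38623683e-01  1.94572613e+00 -9.35971600e-04
  8.54774215e-01  5.50308215e-01] 4.45
top arrow [] pots {'teal': array([0.6311, 0.0841])}
  posts [[0.6826, 0.1442], [0.6438, 0.0079], [0.5649, 0.2223], [0.4542, 0.1346]]
  hub [0.5699 0.1024] res [ 0.1 -0.  -0.1  0.1]
  pots {'teal': (np.float64(343.3), np.float64(0.0639))} posts [np.float64(20.3), np.float64(308.0), np.float64(92.4), np.float64(164.5)]
side arrow [[0.4062 0.0951]] pots {'pink': array([0.5687, 0.0417]), 'yellow': array([0.5078, 0.0846]), 'teal': array([0.6305, 0.0872])}
  posts [[0.6421, 0.0052], [0.6836, 0.1405], [0.4553, 0.1374], [0.5689, 0.2223]]
  hub [0.5701 0.1019] res [ 0.5 -0.2  0.2  0.4]
  arrow ang 182.4 0.1641
  pots {'pink': (np.float64(268.6), np.float64(0.0602)), 'yellow': (np.float64(195.4), np.float64(0.0647)), 'teal': (np.float64(346.3), np.float64(0.0621))} posts [np.float64(306.7), np.float64(18.8), np.float64(162.8), np.float64(90.6)]
```

Request:
move_arm:
  steps: [0,0,-0.0078,-0.0045,0.004,0,-0.3,0,0,-0.0156,-0.009,0.008,0,-0.3,0,0,-0.0233,-0.013,0.012,0,-0.3,0,0,-0.0311,-0.017,0.0165,0,-0.3,0,0,-0.0389,-0.0205,0.021,0,-0.3,0,0,-0.0467,-0.024,0.026,0,-0.3,0,0,-0.0544,-0.027,0.031,0,-0.3,0,0,-0.0622,-0.03,0.036,0,-0.3,0,0,-0.07,-0.0325,0.0415,0,-0.3,0,0,-0.0778,-0.035,0.0465,0,-0.3]

```text
clock: 5.55
position: [0.4585, 0.0519, 0.0617]
ee_rot: [0.001, 0.98, 0.201, 0.0]
contact_force: [-0.0, -1.4, 1.4]
width: 0.0296
gripper_force: 0.7
```

Request:
move_arm:
  steps: [0,0,-0.0078,-0.002,0.0055,0,-0.3,0,0,-0.0156,-0.004,0.011,0,-0.3,0,0,-0.0233,-0.0055,0.017,0,-0.3,0,0,-0.0311,-0.0065,0.0225,0,-0.3,0,0,-0.0389,-0.0075,0.0285,0,-0.3,0,0,-0.0467,-0.008,0.034,0,-0.3,0,0,-0.0544,-0.0085,0.04,0,-0.3,0,0,-0.0622,-0.0085,0.046,0,-0.3,0,0,-0.07,-0.0085,0.0515,0,-0.3,0,0,-0.0778,-0.008,0.0575,0,-0.3]

```text
clock: 6.55
position: [0.4494, 0.1094, 0.0613]
ee_rot: [0.0, 0.999, -0.042, -0.001]
contact_force: [-1.6, -0.8, 1.1]
width: 0.0302
gripper_force: 0.8
```

```bash
python3 - <<'E'
from m import *
s=manip.get_state();print(s["position"],s["contact_force"],s["qpos"],s["clock"])
measure()
h=np.array([.570,.102])
P=lambda a:h+.12*np.array([np.cos(np.radians(a)),np.sin(np.radians(a))])
for k in range(1,15): print(k*2,(P(174.5-2*k)-P(174.5)).round(4),end=";")
im=manip.get_image("top")
pts=[c for c,s in blobs(im,(0,170,100),(5,255,255),8)];print(pts)
E
```

```text
[0.4494295  0.10944445 0.06133156] [-1.64550526 -0.77548236  1.05336387] [ 8.88107220e-02  3.03424261e-01  2.00869615e+00 -9.68377282e-04
  8.31168760e-01  1.74388813e+00] 6.55
top arrow [] pots {'teal': array([0.5905, 0.0408])}
  posts [[0.6693, 0.0338], [0.6648, 0.1752], [0.5351, -0.0129]]
  hub [0.5702 0.1017] res [ 0.1 -0.2 -0.2]
  pots {'teal': (np.float64(288.4), np.float64(0.0642))} posts [np.float64(325.6), np.float64(37.8), np.float64(253.0)]
side arrow [[0.4037 0.0948]] pots {'pink': array([0.5132, 0.0779]), 'yellow': array([0.5159, 0.1435]), 'teal': array([0.5887, 0.0453])}
  posts [[0.6677, 0.0326], [0.5342, -0.012], [0.6672, 0.1723], [0.5322, 0.2156]]
  hub [0.57   0.1021] res [-0.1 -0.4 -0.2 -0.4]
  arrow ang 182.5 0.1665
  pots {'pink': (np.float64(203.1), np.float64(0.0617)), 'yellow': (np.float64(142.6), np.float64(0.0681)), 'teal': (np.float64(288.2), np.float64(0.0598))} posts [np.float64(324.6), np.float64(252.6), np.float64(35.8), np.float64(108.5)]
2 [0.0005 0.0042];4 [0.0011 0.0083];6 [0.0019 0.0124];8 [0.0028 0.0165];10 [0.0038 0.0206];12 [0.005  0.0246];14 [0.0063 0.0286];16 [0.0078 0.0325];18 [0.0094 0.0363];20 [0.0111 0.0402];22 [0.013  0.0439];24 [0.015  0.0476];26 [0.0171 0.0512];28 [0.0194 0.0547];[array([258.2, 277.5])]
```

Request:
move_arm:
  steps: [0,0,-0.0083,0.001,0.006,0,-0.3,0,0,-0.0167,0.002,0.0125,0,-0.3,0,0,-0.025,0.0035,0.0185,0,-0.3,0,0,-0.0333,0.005,0.0245,0,-0.3,0,0,-0.0417,0.007,0.0305,0,-0.3,0,0,-0.05,0.0095,0.0365,0,-0.3,0,0,-0.0583,0.012,0.042,0,-0.3,0,0,-0.0639,0.014,0.0455,0,-0.3,0,0,-0.068,0.015,0.0475,0,-0.3,0,0,-0.068,0.015,0.0475,0,-0.3]

```text
clock: 7.7
position: [0.4653, 0.1571, 0.0613]
ee_rot: [0.0, 0.968, -0.252, -0.0]
contact_force: [-0.2, -0.0, 0.6]
width: 0.0297
gripper_force: 0.3
```

```bash
python3 - <<'E'
from m import *
s=manip.get_state();print(s["position"],s["contact_force"],s["qpos"],s["clock"])
measure()
im=manip.get_image("wrist");cv2.imwrite("pics/w2.png",im["pixels"])
h=np.array([.570,.102])
P=lambda a:h+.12*np.array([np.cos(np.radians(a)),np.sin(np.radians(a))])
for k in range(1,12): print(k,(P(150.5-k)-P(150.5)).round(4),end=";")
E
```

```text
[0.46525607 0.15713837 0.06130963] [-0.15142975 -0.00103205  0.62735375] [ 1.83949727e-01  3.37325000e-01  1.95032146e+00 -5.57933324e-05
  8.54042237e-01  2.26408990e+00] 7.7
top arrow [[0.4074 0.0917]] pots {'pink': array([0.5053, 0.0872]), 'teal': array([0.5626, 0.0376])}
  posts [[0.6867, 0.1288], [0.6326, -0.0007], [0.5808, 0.2219], [0.4903, 0.0118]]
  hub [0.5699 0.1019] res [-0.1  0.3  0.4  0.2]
  arrow ang 183.6 0.1628
  pots {'pink': (np.float64(192.9), np.float64(0.0662)), 'teal': (np.float64(263.6), np.float64(0.0648))} posts [np.float64(12.9), np.float64(301.4), np.float64(84.8), np.float64(228.6)]
side arrow [[0.4061 0.0947]] pots {'yellow': array([0.5368, 0.1614]), 'teal': array([0.5622, 0.0422])}
  posts [[0.6316, -0.0003], [0.6875, 0.1293], [0.4599, 0.1485], [0.5813, 0.2216]]
  hub [0.5705 0.1025] res [-0.4  0.1 -0.2 -0.3]
  arrow ang 182.7 0.1646
  pots {'yellow': (np.float64(119.7), np.float64(0.0679)), 'teal': (np.float64(262.2), np.float64(0.0608))} posts [np.float64(300.7), np.float64(12.9), np.float64(157.4), np.float64(84.8)]
1 [0.001  0.0018];2 [0.0021 0.0036];3 [0.0032 0.0054];4 [0.0044 0.0071];5 [0.0055 0.0089];6 [0.0067 0.0106];7 [0.008  0.0123];8 [0.0092 0.014 ];9 [0.0105 0.0156];10 [0.0118 0.0172];11 [0.0132 0.0188];
```

View pics/w2.png

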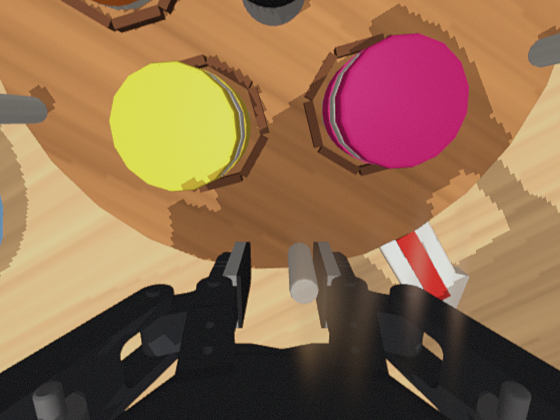

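The wrist view shows the post at (302,280), sitting by the trailing pad. The pots are clear of the fingers, and about 10° is left to go.

Request:
move_arm:
  steps: [0,0,-0.004,0.0015,0.0027,0,-0.3,0,0,-0.008,0.0032,0.0054,0,-0.3,0,0,-0.012,0.005,0.008,0,-0.3,0,0,-0.016,0.0067,0.0106,0,-0.3,0,0,-0.02,0.0085,0.013,0,-0.3,0,0,-0.022,0.01,0.015,0,-0.3,0,0,-0.024,0.0105,0.0156,0,-0.3,0,0,-0.024,0.0105,0.0156,0,-0.3,0,0,-0.024,0.0105,0.0156,0,-0.3,0,0,-0.024,0.0105,0.0156,0,-0.3]

```text
clock: 8.85
position: [0.4762, 0.1729, 0.0614]
ee_rot: [-0.0, 0.946, -0.324, 0.0]
contact_force: [-0.9, -0.2, -0.0]
width: 0.0299
gripper_force: 0.1
```

```bash
python3 - <<'E'
from m import *
s=manip.get_state();print(s["position"],s["contact_force"],s["qpos"],s["clock"])
measure()
E
```

```text
[0.47618246 0.17286491 0.06144221] [-0.90556151 -0.24077196 -0.03969844] [ 2.10830704e-01  3.55402739e-01  1.91797261e+00 -5.49446693e-05
  8.67197526e-01  2.44250506e+00] 8.85
top arrow [[0.4072 0.0927]] pots {'pink': array([0.5037, 0.0973]), 'teal': array([0.5526, 0.0393])}
  posts [[0.6888, 0.1094], [0.615, -0.0091], [0.6, 0.2181], [0.477, 0.0262]]
  hub [0.5694 0.1021] res [-0.4  0.2 -0.  -0.4]
  arrow ang 183.3 0.1625
  pots {'pink': (np.float64(184.2), np.float64(0.0659)), 'teal': (np.float64(255.0), np.float64(0.065))} posts [np.float64(3.5), np.float64(292.3), np.float64(75.2), np.float64(219.4)]
side arrow [[0.4078 0.0947]] pots {'yellow': array([0.5483, 0.1661])}
  posts [[0.6149, -0.0107], [0.69, 0.1108], [0.4738, 0.0238], [0.5999, 0.2185], [0.4689, 0.1662]]
  hub [0.5692 0.1006] res [ 0.3  1.2  2.5  1.9 -0.2]
  arrow ang 182.1 0.1616
  pots {'yellow': (np.float64(107.7), np.float64(0.0687))} posts [np.float64(292.3), np.float64(4.8), np.float64(218.8), np.float64(75.4), np.float64(146.8)]
```

Request:
move_arm:
  steps: [0,0,0,-0.002,-0.003,0,-0.3,0,0,0,-0.0045,-0.0065,0,-0.3,0,0,0,-0.0045,-0.0065,0,-0.3,0,0,0,-0.0045,-0.0065,0.008,-0.3,0,0,0,-0.0045,-0.0065,0.025,-0.3,0,0,0,-0.0045,-0.0065,0.05,-0.3,0,0,0,-0.0045,-0.0065,0.09,-0.3,0,0,0,-0.0045,-0.0065,0.13,-0.3,0,0,0,-0.0045,-0.0065,0.17,-0.3,0,0,0,-0.0045,-0.0065,0.21,-0.3]

```text
clock: 9.95
position: [0.4709, 0.1663, 0.2738]
ee_rot: [-0.0, 0.946, -0.324, 0.0]
contact_force: [1.2, -0.7, -0.1]
width: 0.0299
gripper_force: 0.0
```

Request:
move_arm:
  steps: [0,0,0.02,-0.02,-0.03,0,-0.3,0,0,0.04,-0.03,-0.07,0,-0.3,0,0,0.06,-0.04,-0.11,0,-0.3,0,0,0.08,-0.05,-0.15,0,-0.3,0,0,0.1,-0.06,-0.19,0,-0.3,0,0,0.12,-0.07,-0.23,0,-0.3,0,0,0.14,-0.08,-0.27,0,-0.3,0,0,0.16,-0.09,-0.31,0,-0.3,0,0,0.18,-0.1,-0.35,0,-0.3,0,0,0.2,-0.11,-0.39,0,-0.3]

```text
clock: 10.95
position: [0.3622, -0.2199, 0.2722]
ee_rot: [0.001, 0.958, 0.288, 0.001]
contact_force: [0.1, -0.2, 0.2]
width: 0.0298
gripper_force: 0.0
```

```bash
python3 - <<'E'
from m import *
s=manip.get_state();print(s["position"],s["contact_force"],s["clock"])
measure()
im=manip.get_image("top");cv2.imwrite("pics/t3.png",cv2.resize(im["pixels"][150:300,150:350],None,fx=4,fy=4,interpolation=cv2.INTER_CUBIC))
# arrow stripe axis
for n in("top","side"):
    im=manip.get_image(n);hsv=cv2.cvtColor(im["pixels"],cv2.COLOR_BGR2HSV)
    m=cv2.inRange(hsv,(0,0,150),(180,60,255))|cv2.inRange(hsv,(0,120,100),(5,255,255))|cv2.inRange(hsv,(172,50,100),(180,255,255))
    k,l,st,c=cv2.connectedComponentsWithStats(m)
    for i in range(1,k):
        p=cast(im,c[i],.012)
        if np.hypot(p[0]-.405,p[1]-.093)<.02 and st[i][4]>50:
            ys,xs=np.nonzero(l==i);Q=np.array([cast(im,(x,y),.012)[:2] for x,y in zip(xs,ys)])
            w,V=np.linalg.eigh(np.cov(Q.T));v=V[:,1];print(n,Q.mean(0).round(4),"axis",np.degrees(np.arctan2(v[1],v[0]))%180, np.degrees(np.arctan2(*(Q.mean(0)-[.57,.102])[::-1]))%360)
E
```

```text
[ 0.36217064 -0.21987293  0.27218736] [ 0.06485247 -0.21709806  0.22239501] 10.95
top arrow [[0.4049 0.0923]] pots {'pink': array([0.5032, 0.0979]), 'yellow': array([0.5446, 0.1626]), 'teal': array([0.5526, 0.0393])}
  posts [[0.6888, 0.1094], [0.615, -0.0091], [0.6, 0.2181], [0.477, 0.0262], [0.4678, 0.1667]]
  hub [0.5693 0.1022] res [-0.3  0.3 -0.1 -0.5  0.2]
  arrow ang 183.4 0.1647
  pots {'pink': (np.float64(183.7), np.float64(0.0662)), 'yellow': (np.float64(112.2), np.float64(0.0652)), 'teal': (np.float64(255.2), np.float64(0.065))} posts [np.float64(3.4), np.float64(292.3), np.float64(75.2), np.float64(219.5), np.float64(147.6)]
side arrow [[0.4061 0.0947]] pots {'pink': array([0.5041, 0.1018]), 'yellow': array([0.5445, 0.1663]), 'teal': array([0.5523, 0.0437])}
  posts [[0.6152, -0.0114], [0.69, 0.1108], [0.4775, 0.025], [0.5999, 0.2185], [0.4692, 0.1663]]
  hub [0.5705 0.1012] res [ 1.2 -0.1  0.2  1.   0.5]
  arrow ang 182.3 0.1646
  pots {'pink': (np.float64(179.5), np.float64(0.0664)), 'yellow': (np.float64(111.8), np.float64(0.0701)), 'teal': (np.float64(252.4), np.float64(0.0603))} posts [np.float64(291.7), np.float64(4.6), np.float64(219.3), np.float64(76.0), np.float64(147.3)]
top [0.4053 0.0922] axis 3.359223432080256 183.39949245072967
side [0.4063 0.0944] axis 4.644145075347893 182.6587567415377
```

View pics/t3.png

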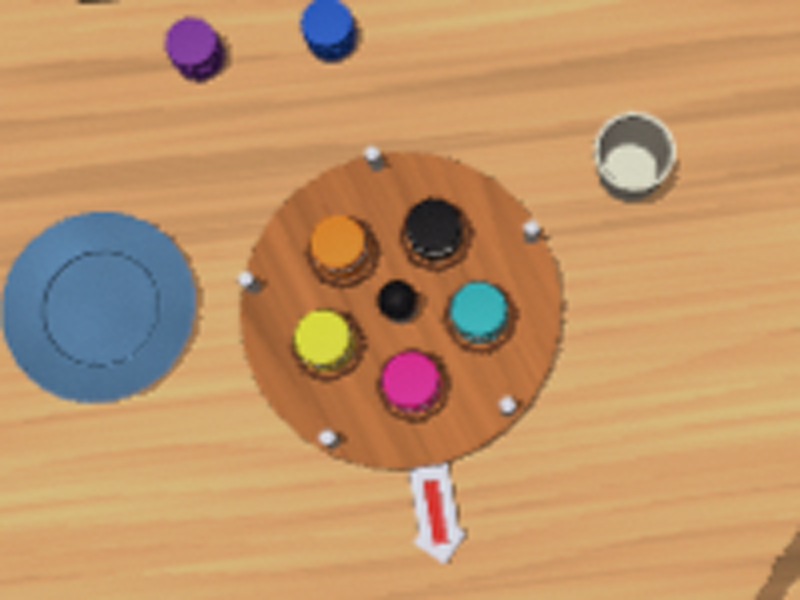

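The pink pot (410,380) lines up with the arrow (435,515) to within about 0.5°. All five pots are upright, and the arm is clear of the carousel.

```bash
python3 -c "
from rig import manip
print(manip.sign_off())"
```

```text
the job is handed in; nothing more can be done
None
```

The pink pot stands at the front, in line with the white arrow to within about 0.5° in the top view, with all five pots upright and the arm clear; the job was handed in at about 11 s of the 61 s allowed.

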